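# Stand the stirring stick in the mug, clear of the handle

### The arm

A 7-joint arm with a two-finger parallel gripper is mounted at the origin on a cart in front of the work surface, level with it; the furniture and walls round the work are solid. World frame = base frame: x ahead of the robot, y to its left, z up, the work surface at z = 0. Lengths are in mm, angles in rad, forces in N, time in s.
With the tool pointing down it reaches from about 400 to 875 mm from the base axis. Payload 4.4 kg.
Tool frame: the origin (TCP) lies at the very end of the fingers, on their centre line; the grasp point (between the pads) lies 19 mm behind it; z points along the fingers, y is the line along which they close (so a half turn about z gives the same grasp; the last joint's range is limited). The gripper opens to 85 mm and grips with 20 to 120 N. Pads are 22 mm wide; open, the fingers measure 114 mm over their backs; the gripper's body (76 mm by 85 mm) begins 54 mm behind the grasp point. The pads swing forward as they close: fully open they stand 13 mm farther back than shut.
Start: joints at [-1.313, 0.628, 0.038, 1.517, -0.027, 0.996, -0.02], TCP at [206.788, 616.244, 231.313] pointing down, gripper open.
Joint ranges: [-3.06, 3.06], [-0.37, 2.12], [-1.25, 1.32], [0.18, 2.47], [-1.1, 4.24], [0.23, 1.98], [-2.94, 2.94]. Speed limits (rad/s): [2.57, 2.57, 3.14, 3.14, 3.14, 3.14, 3.14].

### API

Orientations are given as [roll, pitch, yaw] about the fixed x, y, z axes, in that order (R = Rz(yaw) Ry(pitch) Rx(roll)).
In Python, from cell import ctrl gives the robot as it stands.
- The arm moves only by the tool jog_arm, never from a script. Its argument "plan" is a list of rows, each an object of numbers: "tx", "ty", "tz": the shift along the tool's x, y, z as a fraction of full scale; "wx", "wy", "wz": the turn, a rotation vector about the tool's x, y, z as a fraction of full scale; "claw": the closure, from 0 (fully open) to 1 (shut). In form: [{"tx": .., "ty": .., "tz": .., "wx": .., "wy": .., "wz": .., "claw": ..}, ...]. A call has 1 to 12 rows; each row is the pose to reach, as a shift and turn from the pose commanded when the call began, along the tool's axes at that moment; what a row does not reach only later rows make up. Full scale, the value 1, is 300 mm for a shift and 90 degrees for a turn. A row lasts 1/10 s, in which the tool goes at most 50 mm and 8.59 degrees, less where a joint would pass 70% of its speed; a pose out of reach is approached as far as the arm can. A call with a number of a shift or a turn outside -1 to 1 is refused whole. A call with a gripper value outside its range is refused whole. The fingers move at their own pace and stop on an object; the grip force is fixed at half the most. Time passes only in rows, so rows that repeat a pose let the fingers close. It gives the time, the measured TCP pose, the force, the opening and the grip force at its end, in the units of the state.
- ctrl.read_state(): the state, without advancing time (a new reading comes with each control period).
- ctrl.get_image(name): name is "scene" or "top" or "wrist"; returns a dict with "img" (420x560x3 uint8, red, green, blue), "depth" (420x560 float32, mm along the optical axis (not along the pixel's ray), 0 where there is no reading), "fx", "fy", "cx", "cy" (pixels), "position" and "orientation" of the camera in the world; the wrist camera has in their place "hand_eye" (4x4, takes a point from camera to tool coordinates, whose origin is the TCP and whose axes are the flange's). Camera axes: x right, y down, z forward; pixel columns grow to the right and rows downward; lengths in mm; the calibration is good to about 2 mm. The wrist camera is an equidistant fisheye: a pixel r from the principal point sees the ray r / f radians off the axis. A picture is of the moment at which its call begins: read the wrist's pose just before it.
- ctrl.finish_job(): hands the job in; it is judged then, once.
Trained networks look in a picture, given as the dict that the camera call returned (one of the last four; its "shot" number tells which), for a name from the list of things; names that differ only in an ending like _2 or _b are one class to them, and where a whole thing is asked for, a point or a joint stands for the part that bears it (a point fixed in the world has none). Each returns a list of dicts, best first, with "score" (0 to 1); they miss things now and then, are a little off and sometimes report something else, mostly with a low value. They report only what shows in the picture. A call takes as long as a camera call.
- ctrl.trace(picture, thing): "pixels" (420x560 bool, what is visible of it) and "extent" ([centre column, centre row, width, height] in pixels, round what is visible of it).
The state is a dict: "clock": time; "qpos": joint angles; "qd": joint speeds; "tau": joint torques, N m; "eef_pos": TCP position; "tool_rot": TCP orientation; "force": force on the tool from outside, world axes, zero at the start; "torque": the same for the moment, N m; "width": finger opening in mm; "gripper_force": force on a finger pad.
Only numpy, scipy, OpenCV 4.12 (cv2) and the standard library are available. Lean on these libraries where they do the work, as an engineer would, in place of code of your own. Each camera call takes 0.05 s, during which the arm holds its last target. There are 200 camera calls.

### The job

Set out the mixing mug: take the long plain stirring stick (the tallest of the three slim tools in the wooden block) and stand it in the mug so that it leans on the rim on the side directly opposite the handle, leaving the handle free to grab. Lower it gently until its foot is on the bottom before you let go, and leave the mug standing upright where it is.

Things in the scene. Friction and masses are not known exactly. Their poses are not given: they have to be found in the camera images.
- stirrer: The stirring stick: plain, round, pale wood, 12 mm in diameter, 200 mm long, 30 g. It starts upright in one of the block's three holes, its foot 10 mm and its top 210 mm above the worktop. Origin: centre of its foot; z axis along the stick to its top.
- stirrer_top (a point): Centre of the stirring stick's top end, 200 mm from its foot.
- block: Dark wooden drying block, fixed, 50 x 190 mm, 50 mm tall. Origin: centre of its underside; y axis along its row of three holes (16 mm wide, 40 mm deep, at y = -65, 0, +65 mm). In any order they hold the stirring stick, a small brush (130 mm long, bristles up) and a short plain stick (105 mm long).
- mug: White straight-sided mug, loose, 350 g, 95 mm tall, 74 mm wide outside, 65 mm clear inside, bottom 5 mm thick. Origin: centre of its underside; z up; y axis points from the mug's axis to its handle, which reaches 75 mm from the axis, below the rim. (Small cups without a handle stand elsewhere: not those.)

How it is judged:
By the outcome, as a careful person would: the job done as asked, in the order asked, and still so for the second after the job is handed in, with the robot touching nothing.
It also fails if it takes over 38 s, if anything falls off the work surface, if the arm or the gripper's body presses on something with over 40 N, if the wrist force passes 120 N, or if a joint passes its speed limit or range.

## Working session

There is one attempt and no reset: what is moved stays moved. The work goes in short steps, Python scripts to look and compute and a tool call to move; the robot and the scene stay as the last step left them, time stands still between calls to the robot, and variables do not carry over. Pictures are saved under pics/ and viewed, at most 10 in all, crops included, and the job is handed in when it is done.

Besides the shell and the picture viewer there is one more tool, called as name(argument=value, ...), one argument or row to a line, values as JSON. jog_arm: Moves the arm, as the interface text tells. Shift numbers are shares of 300 mm and turn numbers shares of 90 degrees, none past 1 either way. Its arguments: {"type":"object","properties":{"plan":{"type":"array"}},"required":["plan"]}

```bash
mkdir -p pics
cat > h.py <<'E'
import numpy as np, cv2
from scipy.spatial.transform import Rotation as R
from cell import ctrl
def rot(o):
    o=np.array(o,float)
    return o if o.shape==(3,3) else (R.from_euler('xyz',o).as_matrix() if o.size==3 else R.from_quat(o).as_matrix())
def save(p,n): cv2.imwrite(f'pics/{n}.png',p['img'][:,:,::-1])
def cloud(p,m=None):
    d=p['depth']; v,u=np.nonzero((d>0)&(m if m is not None else True)); z=d[v,u]
    c=np.c_[(u-p['cx'])/p['fx']*z,(v-p['cy'])/p['fy']*z,z]
    return c@rot(p['orientation']).T+np.array(p['position'])
E
python3 - <<'E'
from h import *
ps=[ctrl.get_image(n) for n in('scene','top')]
cv2.imwrite('pics/a.png',np.hstack([cv2.resize(p['img'],(400,300)) for p in ps])[:,:,::-1])
for p in ps:
    print(p['position'],p['orientation'],p['fx'])
    for t in('stirrer','block','mug'):
        for r in ctrl.trace(p,t)[:2]:
            c=cloud(p,r['pixels']); print(t,round(r['score'],2),r['extent'],len(c)); 
            if len(c): print(np.percentile(c,[2,50,98],axis=0).round(0).tolist())
print(ctrl.read_state())
E
```

```text
[  40.55285055 -988.76664109  817.64518696] [-2.10617533 -0.01834488 -0.40130943] 504.39837049590824
stirrer 0.57 [252.6, 200.2, -0.4, 47.9] 74
[[453.0, 123.0, 110.0], [456.0, 128.0, 167.0], [459.0, 132.0, 205.0]]
block 0.79 [251.6, 235.4, 38.8, 52.4] 923
[[425.0, 34.0, -1.0], [444.0, 80.0, 45.0], [473.0, 227.0, 52.0]]
[ 359.2205397    42.0109173  1216.11350844] [-3.02195455 -0.01104179 -1.55448787] 431.3534557174859
stirrer 0.32 [372.4, 201.3, 31.3, 38.6] 939
[[474.0, -266.0, -1.0], [517.0, -234.0, 37.0], [567.0, -195.0, 97.0]]
mug 0.97 [370.0, 201.8, 34.0, 38.3] 910
[[474.0, -266.0, -1.0], [516.0, -235.0, 38.0], [563.0, -196.0, 97.0]]
{'clock': 0.4, 'qpos': array([-1.31280719,  0.62854735,  0.03850399,  1.51750871, -0.02701073,
        0.99628628, -0.01996872]), 'qd': array([ 0.00153958, -0.00123867,  0.00286601, -0.00165811,  0.00326499,
        0.0007481 ,  0.00035457]), 'tau': array([-1.42307996e-03, -5.62668264e+01,  1.22369003e+00, -1.93474245e+01,
        1.08847194e-02,  4.26349303e-03, -1.18712413e-05]), 'eef_pos': array([206.76351318, 616.17699111, 231.18306904]), 'tool_rot': array([-3.14136088e+00, -3.00190702e-05,  2.81779827e+00]), 'force': array([-0.39715119, -0.30117054,  0.11647751]), 'torque': array([ 0.02723957, -0.02650687, -0.00675482]), 'gripper_force': 0.0, 'width': 85.593961998915}
```

View pics/a.png

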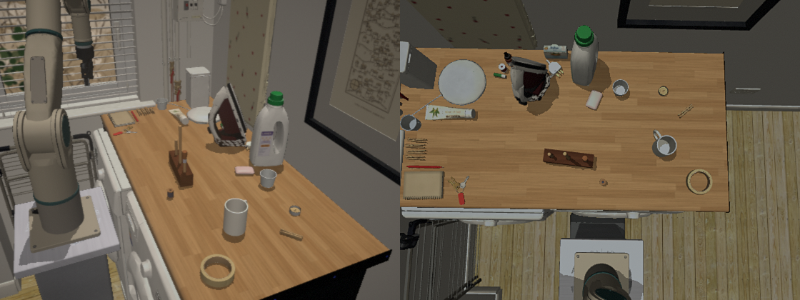

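Run:
```python
from h import *
from scipy.optimize import least_squares
P={n:ctrl.get_image(n) for n in('scene','top')}
p=P['top']; T=ctrl.trace(p,'mug')[0]; c=cloud(p,T['pixels'])
def fit(q,r): return least_squares(lambda s:np.hypot(*(q[:,:2]-s).T)-r,np.median(q[:,:2],0),loss='soft_l1').x
for n in P:
    c=cloud(P[n]); c=c[(abs(c[:,0]-516)<80)&(abs(c[:,1]+235)<80)]
    rim=c[(c[:,2]>90)&(c[:,2]<101)]; 
    print(n,'rim',len(rim),rim.mean(0) if len(rim) else '', fit(rim,35) if len(rim)>5 else '')
    if len(rim)>5:
        o=fit(rim,35); d=c[:,:2]-o; r=np.hypot(*d.T); h=(r>42)&(r<80)&(c[:,2]>15)
        print('handle',h.sum(),np.degrees(np.arctan2(*d[h].mean(0)[::-1])),r[h].max() if h.any() else 0)
    c=cloud(P[n]); c=c[(abs(c[:,0]-450)<80)&(abs(c[:,1]-110)<140)]
    b=c[(c[:,2]>44)&(c[:,2]<54)]; print('block',len(b),cv2.minAreaRect(b[:,:2].astype(np.float32)))
    for a,e in((60,90),(90,120),(120,145),(145,180),(180,200),(200,220)):
        s=c[(c[:,2]>a)&(c[:,2]<e)]; print(a,len(s),np.median(s,0).round(1) if len(s) else '',np.ptp(s,0).round(0) if len(s) else'')
im=P['top']['img']
a=cv2.resize(im[180:260,340:420],(400,400),interpolation=2); b=cv2.resize(im[190:250,190:290],(400,240),interpolation=2)
s=cv2.resize(P['scene']['img'][160:280,220:320],(400,480),interpolation=2)
o=np.zeros((480,800,3),np.uint8);o[:240,:400]=b; o[240:,:400]=a[80:320];o[:,400:]=s
cv2.imwrite('pics/b.png',o[:,:,::-1])
```

```text
scene rim 191 [ 506.30943987 -235.7780241    93.35691787] [ 507.35040332 -233.61728465]
handle 13 28.40872997569457 72.9840916513596
block 518 ((457.5865173339844, 130.9782257080078), (196.90419006347656, 51.05649185180664), 83.98617553710938)
60 119 [455.7 127.2  74.3] [ 27. 140.  30.]
90 127 [455.3 125.1 105.9] [ 29. 147.  30.]
120 85 [453.   66.  133.5] [21. 79. 23.]
145 45 [456.8 127.1 162.2] [10. 13. 34.]
180 26 [455.5 127.2 190. ] [10. 12. 19.]
200 18 [457.4 128.2 208. ] [ 9. 12. 10.]
top rim 148 [ 508.49980211 -231.6910975    94.77225073] [ 508.99244476 -231.61884523]
handle 78 31.783414032414935 72.55004768965607
block 1089 ((459.2082824707031, 131.55393981933594), (189.98191833496094, 50.078460693359375), 83.89781951904297)
60 16 [459.6 162.   72.1] [ 22. 133.  28.]
90 29 [463.3 192.3 112.4] [16. 74. 28.]
120 56 [452.2  68.  138. ] [19. 76. 18.]
145 8 [455.  127.8 163.5] [ 7.  8. 28.]
180 4 [455.  129.  189.3] [ 5.  8. 12.]
200 23 [458.6 132.  209.2] [10. 11. 12.]
```

View pics/b.png

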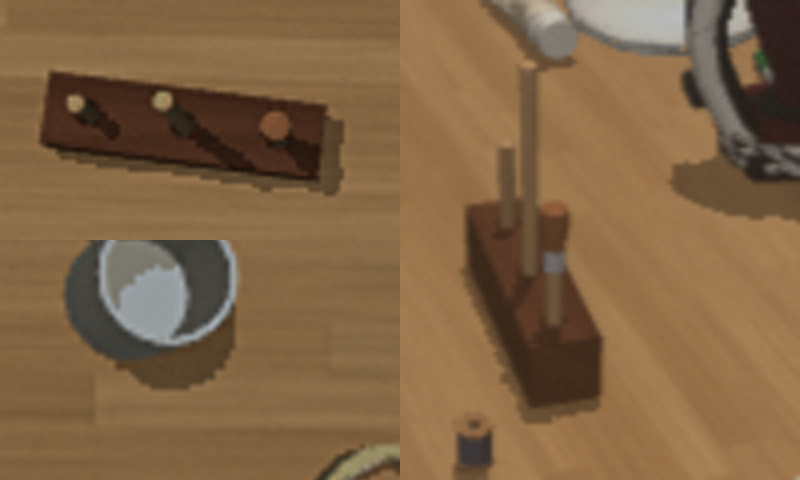

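```bash
cat >> h.py <<'E'
def Rt(yaz,tilt=0,d=211):
    "tool down with y at azimuth yaz, then leaned so that the tool's back goes toward azimuth d by tilt deg"
    y=np.array([np.cos(np.radians(yaz)),np.sin(np.radians(yaz)),0]); z=np.array([0,0,-1.]); M=np.c_[np.cross(y,z),y,z]
    a=np.radians(d+90); return R.from_rotvec(np.radians(tilt)*np.array([np.cos(a),np.sin(a),0])).as_matrix()@M
def go(pos,M,s=None):
    s=s or ctrl.read_state(); A=rot(s['tool_rot'])
    print('t',(A.T@(np.array(pos)-s['eef_pos'])/300).round(3),'w',(R.from_matrix(A.T@M).as_rotvec()/(np.pi/2)).round(3), 'at',s['eef_pos'].round(1),s['clock'],'w',s['width'])
E
python3 - <<'E'
from h import *
go((330,370,245),Rt(30)); go((458.5,130.5,245),Rt(-6)); print(Rt(0,20)[:,2])
E
```

```text
t [-0.65  -0.647 -0.046] w [-0.   -0.    0.46] at [206.8 616.2 231.3] 0.55 w 85.06916931340433
t [-1.311 -1.268 -0.046] w [-0.   -0.    0.86] at [206.8 616.2 231.3] 0.55 w 85.06916931340433
[ 0.29316848  0.1761534  -0.93969262]
```

jog_arm(
  plan=[
    {"tx": -0.65, "ty": -0.647, "tz": -0.046, "wz": 0.46},
    {"tx": -0.65, "ty": -0.647, "tz": -0.046, "wz": 0.46},
    {"tx": -0.65, "ty": -0.647, "tz": -0.046, "wz": 0.46},
    {"tx": -0.65, "ty": -0.647, "tz": -0.046, "wz": 0.46},
    {"tx": -0.65, "ty": -0.647, "tz": -0.046, "wz": 0.46},
    {"tx": -0.65, "ty": -0.647, "tz": -0.046, "wz": 0.46},
    {"tx": -0.65, "ty": -0.647, "tz": -0.046, "wz": 0.46},
  ],
)

```text
invalid input at $.plan[0]: expected keys tx, ty, tz, wx, wy, wz, claw
```

Run:
```python
from h import *
go((458.5,130.5,245),Rt(-6))
```

```text
t [-1.311 -1.268 -0.046] w [-0.   -0.    0.86] at [206.8 616.2 231.3] 0.55 w 85.06916931340433
```

jog_arm(
  plan=[
    {"tx": -0.65, "ty": -0.647, "tz": -0.046, "wx": 0, "wy": 0, "wz": 0.46, "claw": 0},
    {"tx": -0.65, "ty": -0.647, "tz": -0.046, "wx": 0, "wy": 0, "wz": 0.46, "claw": 0},
    {"tx": -0.65, "ty": -0.647, "tz": -0.046, "wx": 0, "wy": 0, "wz": 0.46, "claw": 0},
    {"tx": -0.65, "ty": -0.647, "tz": -0.046, "wx": 0, "wy": 0, "wz": 0.46, "claw": 0},
    {"tx": -0.65, "ty": -0.647, "tz": -0.046, "wx": 0, "wy": 0, "wz": 0.46, "claw": 0},
    {"tx": -0.65, "ty": -0.647, "tz": -0.046, "wx": 0, "wy": 0, "wz": 0.46, "claw": 0},
    {"tx": -0.65, "ty": -0.647, "tz": -0.046, "wx": 0, "wy": 0, "wz": 0.46, "claw": 0},
  ],
)

```text
clock: 1.25
eef_pos: [332.3, 366.1, 245.8]
tool_rot: [3.141, 0.002, 2.088]
force: [-0.3, -0.5, 0.4]
width: 85.3
gripper_force: 0.0
```

Run:
```python
from h import *
go((458.5,130.5,245),Rt(-6))
```

```text
t [-0.89  -0.023  0.004] w [0.001 0.001 0.396] at [332.3 366.1 245.8] 1.25 w 85.251614474935
```

jog_arm(
  plan=[
    {"tx": -0.89, "ty": -0.023, "tz": 0.004, "wx": 0, "wy": 0, "wz": 0.396, "claw": 0},
    {"tx": -0.89, "ty": -0.023, "tz": 0.004, "wx": 0, "wy": 0, "wz": 0.396, "claw": 0},
    {"tx": -0.89, "ty": -0.023, "tz": 0.004, "wx": 0, "wy": 0, "wz": 0.396, "claw": 0},
    {"tx": -0.89, "ty": -0.023, "tz": 0.004, "wx": 0, "wy": 0, "wz": 0.396, "claw": 0},
    {"tx": -0.89, "ty": -0.023, "tz": 0.004, "wx": 0, "wy": 0, "wz": 0.396, "claw": 0},
    {"tx": -0.89, "ty": -0.023, "tz": 0.004, "wx": 0, "wy": 0, "wz": 0.396, "claw": 0},
    {"tx": -0.89, "ty": -0.023, "tz": 0.004, "wx": 0, "wy": 0, "wz": 0.396, "claw": 0},
    {"tx": -0.89, "ty": -0.023, "tz": 0.004, "wx": 0, "wy": 0, "wz": 0.396, "claw": 0},
  ],
)

```text
clock: 2.05
eef_pos: [457.5, 136.8, 243.8]
tool_rot: [-3.141, -0.001, 1.474]
force: [-0.5, 0.8, 0.1]
width: 85.8
gripper_force: 0.0
```

Run:
```python
from h import *
s=ctrl.read_state(); p=ctrl.get_image('wrist'); save(p,'c')
print(p['hand_eye'],p['fx'],p['cx'],p['cy'])
for r in ctrl.trace(p,'stirrer')[:2]: print(r['score'],r['extent'],r['pixels'].sum())
go((458.5,130.5,149),Rt(-6))
# wrist view of the stick top
H=np.array(p['hand_eye']); A=rot(s['tool_rot'])
d=p['depth']; v,u=np.nonzero(d>0); x=u-p['cx'];y=v-p['cy']; r=np.hypot(x,y); t=r/p['fx']; k=np.sin(t)/np.maximum(r,1e-6)
ok=t<1.4; z=d[v,u]; c=np.c_[np.tan(t)*x/r*z,np.tan(t)*y/r*z,z][ok]
w=(c@H[:3,:3].T+H[:3,3])@A.T+s['eef_pos']
q=w[(w[:,2]>150)&(w[:,2]<216)&(np.hypot(w[:,0]-458,w[:,1]-130)<30)]
print(len(q))
for a,b in((150,170),(170,190),(190,205),(205,216)):
    e=q[(q[:,2]>a)&(q[:,2]<b)]; print(a,len(e),e.mean(0) if len(e) else'', np.ptp(e,0) if len(e) else '')
```

```text
[[ 3.48509302e-04 -9.65295809e-01 -2.61158724e-01  6.67254574e+01]
 [ 9.99999916e-01  2.79847427e-04  3.00099967e-04  6.78728729e-01]
 [-2.16600644e-04 -2.61158806e-01  9.65295826e-01 -1.42152229e+02]
 [ 0.00000000e+00  0.00000000e+00  0.00000000e+00  1.00000000e+00]] 325.19226210127806 284.78605866478597 209.5096743618311
0.9 [287.5, 218.3, 17.3, 72.4] 1100
t [-0.023  0.008  0.316] w [-0.001 -0.001  0.007] at [457.  137.6 243.7] 2.15 w 85.3296917119005
752
150 117 [459.60534158 137.91633749 160.36028913] [11.46158379  6.5486881  19.94000039]
170 156 [459.66886452 137.84382028 180.43859971] [11.90503916  7.02666531 19.58607449]
190 147 [459.55584774 137.90651699 197.89185163] [11.56186668  6.45224255 14.75081203]
205 332 [459.27502036 134.10592731 209.09791831] [11.75487892 11.65334861  5.73836696]
```

View pics/c.png

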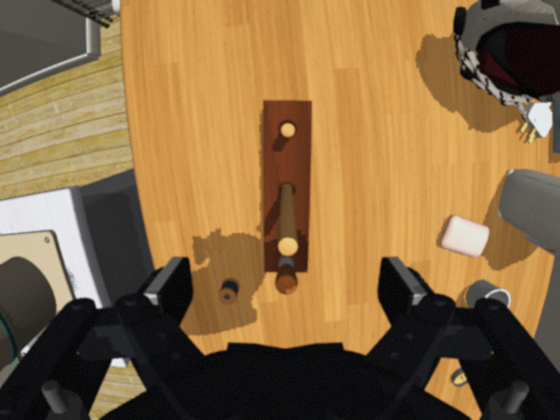

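Run:
```python
from h import *
go((459.2,132.8,149),Rt(-6))
```

```text
t [-0.015  0.009  0.316] w [-0.001 -0.001  0.007] at [457.  137.6 243.7] 2.15 w 85.3296917119005
```

jog_arm(
  plan=[
    {"tx": -0.015, "ty": 0.009, "tz": 0.03, "wx": 0, "wy": 0, "wz": 0.007, "claw": 0},
    {"tx": -0.015, "ty": 0.009, "tz": 0.18, "wx": 0, "wy": 0, "wz": 0.007, "claw": 0},
    {"tx": -0.015, "ty": 0.009, "tz": 0.316, "wx": 0, "wy": 0, "wz": 0.007, "claw": 0},
    {"tx": -0.015, "ty": 0.009, "tz": 0.316, "wx": 0, "wy": 0, "wz": 0.007, "claw": 0},
    {"tx": -0.015, "ty": 0.009, "tz": 0.316, "wx": 0, "wy": 0, "wz": 0.007, "claw": 0},
  ],
)

```text
clock: 2.65
eef_pos: [459.5, 130.9, 149.0]
tool_rot: [-3.14, 0.001, 1.462]
force: [0.1, -0.1, 0.5]
width: 85.0
gripper_force: 0.0
```

Run:
```python
from h import *
go((459.2,132.8,149),Rt(-6))
```

```text
t [ 0.006 -0.002 -0.   ] w [-0.001  0.001 -0.002] at [459.5 130.9 149. ] 2.65 w 84.97841901106453
```

Well aligned; close and check.

jog_arm(
  plan=[
    {"tx": 0.004, "ty": 0, "tz": 0, "wx": 0, "wy": 0, "wz": 0, "claw": 1},
    {"tx": 0.004, "ty": 0, "tz": 0, "wx": 0, "wy": 0, "wz": 0, "claw": 1},
    {"tx": 0.004, "ty": 0, "tz": 0, "wx": 0, "wy": 0, "wz": 0, "claw": 1},
    {"tx": 0.004, "ty": 0, "tz": 0, "wx": 0, "wy": 0, "wz": 0, "claw": 1},
    {"tx": 0.004, "ty": 0, "tz": 0, "wx": 0, "wy": 0, "wz": 0, "claw": 1},
    {"tx": 0.004, "ty": 0, "tz": 0, "wx": 0, "wy": 0, "wz": 0, "claw": 1},
    {"tx": 0.004, "ty": 0, "tz": 0, "wx": 0, "wy": 0, "wz": 0, "claw": 1},
  ],
)

```text
clock: 3.35
eef_pos: [459.9, 132.2, 149.6]
tool_rot: [-3.141, -0.001, 1.462]
force: [-1.1, -0.2, 5.6]
width: 10.7
gripper_force: 58.4
```

jog_arm(
  plan=[
    {"tx": 0, "ty": 0, "tz": -0.05, "wx": 0, "wy": 0, "wz": 0, "claw": 1},
    {"tx": 0, "ty": 0, "tz": -0.12, "wx": 0, "wy": 0, "wz": 0, "claw": 1},
    {"tx": 0, "ty": 0, "tz": -0.22, "wx": 0, "wy": 0, "wz": 0, "claw": 1},
    {"tx": 0, "ty": 0, "tz": -0.36, "wx": 0, "wy": 0, "wz": 0, "claw": 1},
    {"tx": 0, "ty": 0, "tz": -0.46, "wx": 0, "wy": 0, "wz": 0, "claw": 1},
    {"tx": 0, "ty": 0, "tz": -0.46, "wx": 0, "wy": 0, "wz": 0, "claw": 1},
  ],
)

```text
clock: 3.95
eef_pos: [462.5, 132.4, 290.9]
tool_rot: [3.134, -0.004, 1.462]
force: [1.1, 0.1, -0.2]
width: 10.8
gripper_force: 58.5
```

Run:
```python
from h import *
h=np.array([np.cos(np.radians(31)),np.sin(np.radians(31)),0])
m=np.array([508.5,-232,0])
th=np.radians(25); u=np.array([*(-h[:2]*np.sin(th)),np.cos(th)])
s=ctrl.read_state(); print(s['width'],s['force'])
f=m+h*21+np.array([0,0,125]); tcp=f+u*139; print(tcp)
mid=(s['eef_pos']+tcp)/2; mid[2]=285
go(mid,Rt(-32)); go(tcp,Rt(-59,25))
c=ctrl.get_image('scene'); save(c,'d')
```

```text
10.757732857330373 [ 1.13308642  0.1345018  -0.16528923]
[ 476.14713022 -251.43956536  250.9767824 ]
t [-0.634  0.092  0.018] w [ 0.004 -0.004  0.286] at [462.5 132.4 290.9] 3.95 w 10.757732857330373
t [-1.268  0.183  0.129] w [-0.125  0.253  0.577] at [462.5 132.4 290.9] 3.95 w 10.757732857330373
```

View pics/d.png

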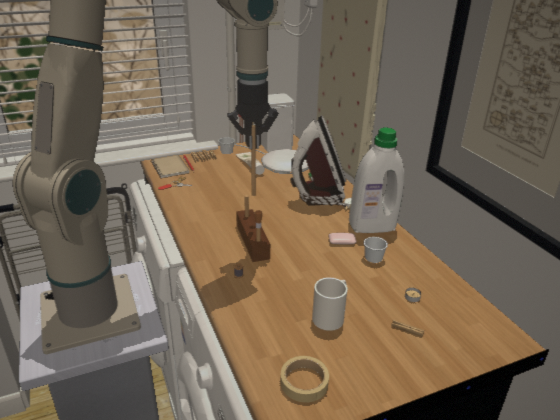

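Picture: the stick hangs upright from the gripper (top about 254,125, foot 254,195), clear of the block; mug upright at (330,303).

jog_arm(
  plan=[
    {"tx": -0.1, "ty": 0.015, "tz": 0, "wx": 0, "wy": 0, "wz": 0.05, "claw": 1},
    {"tx": -0.25, "ty": 0.035, "tz": 0, "wx": 0, "wy": 0, "wz": 0.12, "claw": 1},
    {"tx": -0.4, "ty": 0.06, "tz": 0.01, "wx": 0, "wy": 0, "wz": 0.2, "claw": 1},
    {"tx": -0.55, "ty": 0.08, "tz": 0.018, "wx": 0, "wy": 0, "wz": 0.28, "claw": 1},
    {"tx": -0.634, "ty": 0.092, "tz": 0.018, "wx": 0, "wy": 0, "wz": 0.286, "claw": 1},
    {"tx": -0.634, "ty": 0.092, "tz": 0.018, "wx": 0, "wy": 0, "wz": 0.286, "claw": 1},
  ],
)

```text
clock: 4.6
eef_pos: [465.6, -64.4, 280.7]
tool_rot: [-3.141, 0.003, 1.005]
force: [-0.4, -0.1, -0.7]
width: 10.5
gripper_force: 58.5
```

```bash
cat >> h.py <<'E'
h=np.array([np.cos(np.radians(31)),np.sin(np.radians(31)),0])
m=np.array([508.5,-232,0])
def leant(foot_h,foot_z,tilt=25,L=139):
    th=np.radians(tilt); u=np.array([*(-h[:2]*np.sin(th)),np.cos(th)])
    return m+h*foot_h+np.array([0,0,foot_z])+u*L, Rt(-59,tilt)
E
python3 - <<'E'
from h import *
go(*leant(21,125))
E
```

```text
t [-0.507  0.364  0.101] w [-0.064  0.275  0.291] at [465.6 -64.4 280.7] 4.6 w 10.508352956748501
```

jog_arm(
  plan=[
    {"tx": -0.1, "ty": 0.07, "tz": 0, "wx": -0.012, "wy": 0.05, "wz": 0.06, "claw": 1},
    {"tx": -0.22, "ty": 0.16, "tz": 0.02, "wx": -0.024, "wy": 0.1, "wz": 0.11, "claw": 1},
    {"tx": -0.34, "ty": 0.25, "tz": 0.05, "wx": -0.04, "wy": 0.17, "wz": 0.18, "claw": 1},
    {"tx": -0.44, "ty": 0.32, "tz": 0.08, "wx": -0.053, "wy": 0.23, "wz": 0.24, "claw": 1},
    {"tx": -0.507, "ty": 0.364, "tz": 0.101, "wx": -0.064, "wy": 0.275, "wz": 0.291, "claw": 1},
    {"tx": -0.507, "ty": 0.364, "tz": 0.101, "wx": -0.064, "wy": 0.275, "wz": 0.291, "claw": 1},
    {"tx": -0.507, "ty": 0.364, "tz": 0.101, "wx": -0.064, "wy": 0.275, "wz": 0.291, "claw": 1},
    {"tx": -0.507, "ty": 0.364, "tz": 0.101, "wx": -0.064, "wy": 0.275, "wz": 0.291, "claw": 1},
  ],
)

```text
clock: 5.4
eef_pos: [479.5, -244.6, 250.9]
tool_rot: [-3.138, -0.44, 0.551]
force: [-0.2, 0.2, -1.1]
width: 10.8
gripper_force: 58.5
```

Run:
```python
from h import *
from scipy.optimize import least_squares
s=ctrl.read_state(); print(s['force'],s['qpos'].round(2),s['width'])
go(*leant(21,125)); go(*leant(21,8))
P={n:ctrl.get_image(n) for n in('scene','top')}
tcp=s['eef_pos']; A=rot(s['tool_rot']); f=tcp+A[:,2]*139; print('foot exp',f, 'axis',A[:,2],'rel h',(f-m)@h,(f-m)@[h[1],-h[0],0])
for n,p in P.items():
    W=rot(p['orientation'])
    uv=lambda x:(lambda c:np.array([c[0]/c[2]*p['fx']+p['cx'],c[1]/c[2]*p['fy']+p['cy']]))(W.T@(x-np.array(p['position'])))
    print(n,'foot px',uv(f).round(1),'tcp px',uv(tcp).round(1))
    c=cloud(p); l=(c-tcp)@A[:,2]; e=c-tcp-np.outer(l,A[:,2]); g=(np.hypot(*e.T[:2])<25)&(l>8)&(l<160)&(c[:,2]>105)
    for a in range(10,160,25):
        k=g&(l>a)&(l<a+25)
        if k.sum(): print(a,k.sum(),e[k].mean(0).round(1),l[k].max().round(1))
    c=c[(np.hypot(c[:,0]-508,c[:,1]+232)<50)&(c[:,2]>88)&(c[:,2]<101)]
    print('rim',len(c),least_squares(lambda q:np.hypot(*(c[:,:2]-q).T)-35,[508,-232],loss='soft_l1').x.round(1) if len(c)>5 else '')
a=cv2.resize(P['scene']['img'][150:360,220:430],(400,400),interpolation=2); b=cv2.resize(P['top']['img'][150:260,330:440],(400,400),interpolation=2)
cv2.imwrite('pics/e.png',np.hstack([a,b])[:,:,::-1])
```

```text
[-0.23344591  0.1880751  -1.08061471] [ 0.32  0.45  0.51  2.01 -0.9   0.86  0.41] 10.750753609391952
t [-0.019  0.014 -0.009] w [-0.005 -0.002  0.006] at [ 479.5 -244.6  250.9] 5.4 w 10.750753609391952
t [-0.185  0.015  0.344] w [-0.005 -0.002  0.006] at [ 479.5 -244.6  250.9] 5.4 w 10.750753609391952
foot exp [ 529.64014992 -213.19590258  125.15351904] axis [ 0.36065261  0.2258583  -0.90494073] rel h 27.80547137762547 -5.230275315750317
scene foot px [335.6 269.1] tcp px [326.3 234.1]
10 37 [-1.6 -4.9 -1.9] 33.3
35 41 [-1.2 -4.6 -1.6] 59.9
60 36 [-1.5 -4.7 -1.8] 84.8
85 31 [-1.  -4.8 -1.6] 109.6
110 31 [-1.6 -4.4 -1.8] 133.2
135 5 [-0.3 -5.1 -1.4] 137.9
rim 234 [ 507.4 -233.8]
top foot px [368.5 193. ] tcp px [395.4 206.8]
10 32 [3.  3.3 2. ] 34.0
35 29 [2.8 3.1 1.9] 60.0
60 26 [2.4 3.8 1.9] 83.2
85 24 [2.5 4.1 2. ] 108.9
110 23 [2.8 3.4 2. ] 134.0
135 4 [1.5 4.5 1.7] 137.7
rim 146 [ 509.1 -231.5]
```

View pics/e.png

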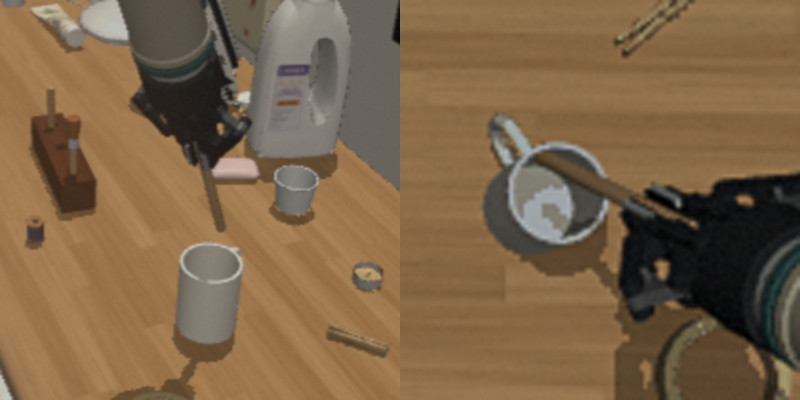

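Picture: stick tilted, its foot (220,228 left crop) just above the mug mouth on the handle side; top crop shows the handle up-left. I check handle bearing and correct.

Run:
```python
from h import *
p=ctrl.get_image('top'); c=cloud(p); o=np.array([508.3,-232.3]); d=c[:,:2]-o; r=np.hypot(*d.T)
for a,b in((42,55),(55,65),(65,80)):
    k=(r>a)&(r<b)&(c[:,2]>20)&(c[:,2]<92)&(d[:,0]>0)&(d[:,1]>-5); print(a,k.sum(),np.degrees(np.arctan2(d[k,1],d[k,0])).round(0).tolist(),c[k,2].round(0).tolist())
go(*leant(21,125))
```

```text
42 36 [32.0, 29.0, 28.0, 35.0, 32.0, 31.0, 28.0, 36.0, 34.0, 32.0, 30.0, 25.0, 28.0, 36.0, 33.0, 32.0, 27.0, 24.0, 35.0, 32.0, 29.0, 26.0, 36.0, 34.0, 37.0, 33.0, 30.0, 27.0, 39.0, 34.0, 33.0, 28.0, 26.0, 37.0, 34.0, 32.0] [83.0, 82.0, 87.0, 81.0, 79.0, 84.0, 83.0, 78.0, 78.0, 82.0, 83.0, 78.0, 27.0, 78.0, 80.0, 84.0, 79.0, 80.0, 28.0, 26.0, 27.0, 23.0, 83.0, 84.0, 27.0, 24.0, 24.0, 23.0, 85.0, 22.0, 28.0, 22.0, 25.0, 23.0, 23.0, 27.0]
55 26 [31.0, 30.0, 34.0, 31.0, 30.0, 28.0, 31.0, 35.0, 34.0, 32.0, 30.0, 27.0, 33.0, 33.0, 29.0, 34.0, 33.0, 34.0, 32.0, 30.0, 35.0, 33.0, 29.0, 27.0, 34.0, 30.0] [80.0, 81.0, 78.0, 74.0, 77.0, 81.0, 50.0, 76.0, 78.0, 80.0, 82.0, 80.0, 37.0, 44.0, 38.0, 74.0, 79.0, 34.0, 35.0, 34.0, 31.0, 31.0, 27.0, 28.0, 29.0, 26.0]
65 19 [29.0, 31.0, 32.0, 31.0, 30.0, 28.0, 32.0, 35.0, 33.0, 33.0, 33.0, 34.0, 35.0, 34.0, 34.0, 35.0, 34.0, 33.0, 35.0] [65.0, 50.0, 62.0, 67.0, 70.0, 69.0, 40.0, 62.0, 62.0, 71.0, 76.0, 43.0, 54.0, 60.0, 69.0, 40.0, 46.0, 49.0, 33.0]
t [-0.021  0.012 -0.008] w [-0.004 -0.002  0.006] at [ 479.9 -244.8  251.6] 5.55 w 10.244345942799331
```

jog_arm(
  plan=[
    {"tx": -0.02, "ty": 0.012, "tz": -0.008, "wx": 0, "wy": 0, "wz": 0, "claw": 1},
    {"tx": -0.02, "ty": 0.012, "tz": -0.008, "wx": 0, "wy": 0, "wz": 0, "claw": 1},
    {"tx": -0.02, "ty": 0.012, "tz": -0.008, "wx": 0, "wy": 0, "wz": 0, "claw": 1},
  ],
)

```text
clock: 5.85
eef_pos: [475.4, -253.4, 251.2]
tool_rot: [-3.14, -0.44, 0.548]
force: [0.6, 0.2, 0.1]
width: 10.4
gripper_force: 58.5
```

Run:
```python
from h import *
s=ctrl.read_state();tcp=s['eef_pos']; A=rot(s['tool_rot']); f=tcp+A[:,2]*139; print('rel h',(f-m)@h,(f-m)@[h[1],-h[0],0],A[:,2])
go(*leant(21,125)); go(*leant(21,20));go(*leant(21,8))
```

```text
rel h 19.73131751397408 0.6264820963170397 [ 0.36248348  0.22289742 -0.90494335]
t [ 0.005 -0.004  0.003] w [-0.003 -0.002  0.004] at [ 475.4 -253.4  251.2] 5.85 w 10.445076859097572
t [-0.144 -0.004  0.32 ] w [-0.003 -0.002  0.004] at [ 475.4 -253.4  251.2] 5.85 w 10.445076859097572
t [-0.161 -0.004  0.356] w [-0.003 -0.002  0.004] at [ 475.4 -253.4  251.2] 5.85 w 10.445076859097572
```

jog_arm(
  plan=[
    {"tx": -0.02, "ty": -0.003, "tz": 0.06, "wx": 0, "wy": 0, "wz": 0.003, "claw": 1},
    {"tx": -0.05, "ty": -0.003, "tz": 0.12, "wx": 0, "wy": 0, "wz": 0.003, "claw": 1},
    {"tx": -0.08, "ty": -0.003, "tz": 0.18, "wx": 0, "wy": 0, "wz": 0.003, "claw": 1},
    {"tx": -0.11, "ty": -0.003, "tz": 0.24, "wx": 0, "wy": 0, "wz": 0.003, "claw": 1},
    {"tx": -0.13, "ty": -0.003, "tz": 0.28, "wx": 0, "wy": 0, "wz": 0.003, "claw": 1},
    {"tx": -0.142, "ty": -0.003, "tz": 0.31, "wx": 0, "wy": 0, "wz": 0.003, "claw": 1},
    {"tx": -0.142, "ty": -0.003, "tz": 0.315, "wx": 0, "wy": 0, "wz": 0.003, "claw": 1},
    {"tx": -0.142, "ty": -0.003, "tz": 0.315, "wx": 0, "wy": 0, "wz": 0.003, "claw": 1},
  ],
)

```text
clock: 6.65
eef_pos: [476.2, -251.7, 147.4]
tool_rot: [-3.137, -0.44, 0.542]
force: [-0.6, 0.3, 0.1]
width: 10.5
gripper_force: 58.6
```

Run:
```python
from h import *
s=ctrl.read_state();tcp=s['eef_pos']; A=rot(s['tool_rot']); f=tcp+A[:,2]*139; print('rel h',(f-m)@h,(f-m)@[h[1],-h[0],0],f[2],s['force'])
go(*leant(21,8))
P={n:ctrl.get_image(n) for n in('scene','top')}
a=cv2.resize(P['scene']['img'][200:360,260:420],(400,400),interpolation=2); b=cv2.resize(P['top']['img'][160:240,340:420],(400,400),interpolation=2)
cv2.imwrite('pics/f.png',np.hstack([a,b])[:,:,::-1])
```

```text
rel h 21.389629921802456 -0.4444435691484231 21.669609808351908 [-0.55480067  0.27789377  0.11918227]
t [-0.019 -0.001  0.041] w [-0.003 -0.002  0.001] at [ 476.2 -251.7  147.4] 6.65 w 10.52929004488518
```

View pics/f.png

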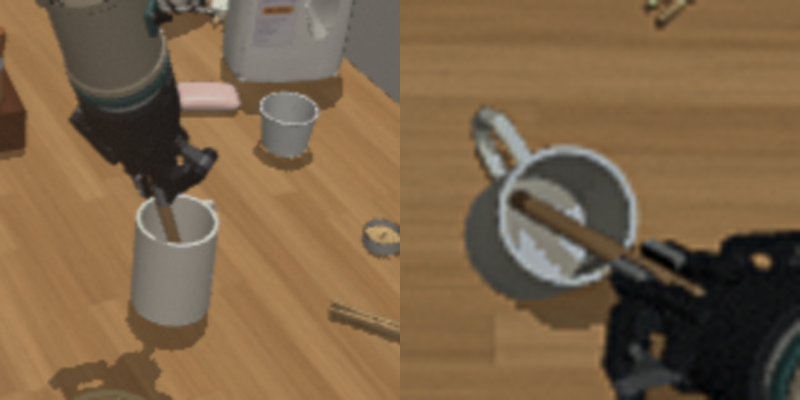

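Picture: the foot is inside the mug near the handle-side wall (520,200 right crop), the mug undisturbed. Lower the last 14 mm slowly.

jog_arm(
  plan=[
    {"tx": -0.005, "ty": 0, "tz": 0.01, "wx": 0, "wy": 0, "wz": 0, "claw": 1},
    {"tx": -0.009, "ty": 0, "tz": 0.019, "wx": 0, "wy": 0, "wz": 0, "claw": 1},
    {"tx": -0.013, "ty": 0, "tz": 0.028, "wx": 0, "wy": 0, "wz": 0, "claw": 1},
    {"tx": -0.016, "ty": 0, "tz": 0.034, "wx": 0, "wy": 0, "wz": 0, "claw": 1},
    {"tx": -0.018, "ty": 0, "tz": 0.038, "wx": 0, "wy": 0, "wz": 0, "claw": 1},
    {"tx": -0.018, "ty": 0, "tz": 0.038, "wx": 0, "wy": 0, "wz": 0, "claw": 1},
  ],
)

```text
clock: 7.35
eef_pos: [476.0, -251.5, 134.5]
tool_rot: [-3.137, -0.44, 0.542]
force: [0.1, 0.4, -0.4]
width: 10.3
gripper_force: 58.6
```

Run:
```python
from h import *
s=ctrl.read_state();tcp=s['eef_pos']; A=rot(s['tool_rot']); f=tcp+A[:,2]*139; print('rel h',(f-m)@h,(f-m)@[h[1],-h[0],0],f[2],s['force'])
go(*leant(21,7)); go(*leant(21,5))
```

```text
rel h 21.210294061966614 -0.7140102496640852 8.737617002852744 [ 0.09702068  0.40178954 -0.4252216 ]
t [-0.002  0.     0.005] w [-0.003 -0.002  0.001] at [ 476.  -251.5  134.5] 7.35 w 10.348341009710309
t [-0.004  0.     0.011] w [-0.003 -0.002  0.001] at [ 476.  -251.5  134.5] 7.35 w 10.348341009710309
```

Step down millimetre by millimetre, watching force.

jog_arm(
  plan=[
    {"tx": -0.001, "ty": 0, "tz": 0.003, "wx": 0, "wy": 0, "wz": 0, "claw": 1},
    {"tx": -0.003, "ty": 0, "tz": 0.006, "wx": 0, "wy": 0, "wz": 0, "claw": 1},
    {"tx": -0.003, "ty": 0, "tz": 0.006, "wx": 0, "wy": 0, "wz": 0, "claw": 1},
  ],
)

```text
clock: 7.65
eef_pos: [476.1, -251.7, 133.0]
tool_rot: [-3.138, -0.44, 0.542]
force: [-2.6, -1.1, 3.8]
width: 10.4
gripper_force: 59.2
```

Run:
```python
from h import *
a,A=leant(21,7,25); b,B=leant(21,7,27.5)
s=dict(ctrl.read_state()); print(s['force']); s['eef_pos']=a; s['tool_rot']=A; go(b,B,s)
```

```text
[-2.56634944 -1.07677191  3.79436791]
t [-0.02 -0.    0.  ] w [ 0.     0.028 -0.   ] at [ 476.1 -251.4  133. ] 7.65 w 10.381282902171073
```

jog_arm(
  plan=[
    {"tx": -0.007, "ty": 0, "tz": 0, "wx": 0, "wy": 0.01, "wz": 0, "claw": 1},
    {"tx": -0.014, "ty": 0, "tz": 0, "wx": 0, "wy": 0.019, "wz": 0, "claw": 1},
    {"tx": -0.02, "ty": 0, "tz": 0, "wx": 0, "wy": 0.028, "wz": 0, "claw": 1},
    {"tx": -0.02, "ty": 0, "tz": 0, "wx": 0, "wy": 0.028, "wz": 0, "claw": 1},
  ],
)

```text
clock: 8.05
eef_pos: [471.0, -254.9, 130.3]
tool_rot: [-3.137, -0.484, 0.54]
force: [0.2, -1.3, 4.0]
width: 10.6
gripper_force: 58.9
```

Run:
```python
from h import *
s=ctrl.read_state();tcp=s['eef_pos']; A=rot(s['tool_rot']); f=tcp+A[:,2]*139; print('rel h',(f-m)@h,(f-m)@[h[1],-h[0],0],f[2],s['force'],np.degrees(np.arccos(-A[2,2])))
```

```text
rel h 20.81357308108087 -0.31468349014323144 7.3356352551556085 [ 0.24881177 -1.29558178  3.992374  ] 27.75130471847702
```

jog_arm(
  plan=[
    {"tx": 0, "ty": 0, "tz": 0, "wx": 0, "wy": 0, "wz": 0, "claw": 0.8},
    {"tx": 0, "ty": 0, "tz": 0, "wx": 0, "wy": 0, "wz": 0, "claw": 0.7},
    {"tx": 0, "ty": 0, "tz": 0, "wx": 0, "wy": 0, "wz": 0, "claw": 0.6},
    {"tx": 0, "ty": 0, "tz": 0, "wx": 0, "wy": 0, "wz": 0, "claw": 0.5},
    {"tx": 0, "ty": 0, "tz": 0, "wx": 0, "wy": 0, "wz": 0, "claw": 0.5},
    {"tx": 0, "ty": 0, "tz": 0, "wx": 0, "wy": 0, "wz": 0, "claw": 0.5},
  ],
)

```text
clock: 8.65
eef_pos: [471.5, -254.2, 130.1]
tool_rot: [-3.138, -0.483, 0.543]
force: [-0.7, -0.3, -0.2]
width: 42.6
gripper_force: 0.0
```

Run:
```python
from h import *
print(ctrl.read_state()['force'])
P={n:ctrl.get_image(n) for n in('scene','top')}
a=cv2.resize(P['scene']['img'][200:360,260:420],(400,400),interpolation=2); b=cv2.resize(P['top']['img'][160:240,340:420],(400,400),interpolation=2)
cv2.imwrite('pics/g.png',np.hstack([a,b])[:,:,::-1])
```

```text
[-0.69133182 -0.26031379 -0.20026954]
```

View pics/g.png

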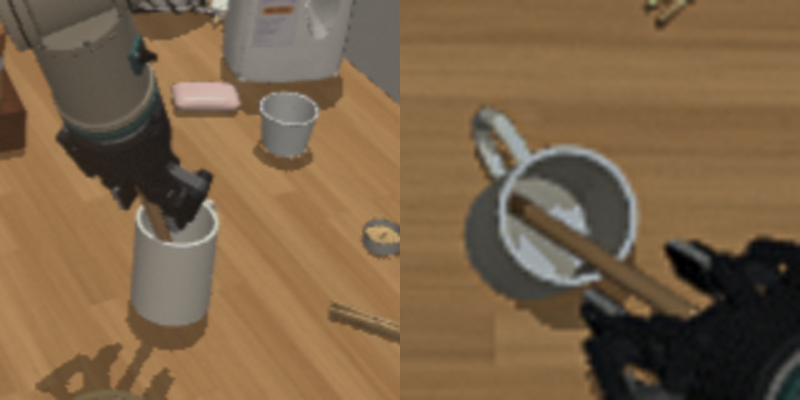

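Picture: released, stick rests on the rim opposite the handle (≈620,270 right crop), mug unmoved. Back out along the stick.

jog_arm(
  plan=[
    {"tx": 0, "ty": 0, "tz": -0.03, "wx": 0, "wy": 0, "wz": 0, "claw": 0.5},
    {"tx": 0, "ty": 0, "tz": -0.09, "wx": 0, "wy": 0, "wz": 0, "claw": 0.5},
    {"tx": 0, "ty": 0, "tz": -0.17, "wx": 0, "wy": 0, "wz": 0, "claw": 0.5},
    {"tx": 0, "ty": 0, "tz": -0.26, "wx": 0, "wy": 0, "wz": 0, "claw": 0.5},
    {"tx": 0, "ty": 0, "tz": -0.35, "wx": 0, "wy": 0, "wz": 0, "claw": 0.5},
    {"tx": 0, "ty": 0, "tz": -0.42, "wx": 0, "wy": 0, "wz": 0, "claw": 0.5},
    {"tx": 0, "ty": 0, "tz": -0.42, "wx": 0, "wy": 0, "wz": 0, "claw": 0.5},
    {"tx": 0, "ty": 0, "tz": -0.42, "wx": 0, "wy": 0, "wz": 0, "claw": 0.5},
  ],
)

```text
clock: 9.55
eef_pos: [421.4, -285.0, 242.2]
tool_rot: [-3.138, -0.484, 0.543]
force: [1.0, 0.4, -0.1]
width: 42.7
gripper_force: 0.0
```

Run:
```python
from h import *
s=ctrl.read_state(); print(s['eef_pos'],s['force'])
P={n:ctrl.get_image(n) for n in('scene','top')}
for n in P:
    for r in ctrl.trace(P[n],'stirrer')[:1]:
        c=cloud(P[n],r['pixels']); c=c[c[:,2]>100]
        print(n,r['score'],len(c))
        if len(c)>5:
            t=c[np.argsort(c[:,2])[-8:]].mean(0); print(t,np.degrees(np.arctan2(t[1]+232,t[0]-508.5)))
            v=np.linalg.svd(c-c.mean(0))[2][0]; v*=np.sign(v[2]); print('axis',v,np.degrees(np.arccos(v[2])),np.degrees(np.arctan2(v[1],v[0])))
a=cv2.resize(P['scene']['img'][200:360,260:420],(400,400),interpolation=2); b=cv2.resize(P['top']['img'][160:240,340:420],(400,400),interpolation=2)
cv2.imwrite('pics/i.png',np.hstack([a,b])[:,:,::-1])
```

```text
[ 421.39095593 -285.03196727  242.18667734] [ 1.03138296  0.35535707 -0.12296604]
scene 0.69 138
[ 447.42235041 -271.40307856  183.87745596] -147.17268803477967
axis [-0.4053482  -0.22273787  0.88661191] 27.549459195175864 -151.2113098405801
top 0.49 117
[ 448.01233564 -269.20755313  185.45718325] -148.40323406002076
axis [-0.4094075  -0.25121658  0.87708365] 28.707457728161184 -148.46630040417358
```

View pics/i.png

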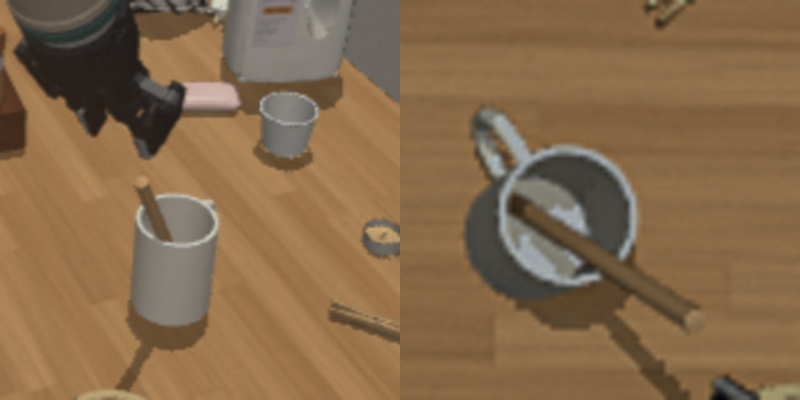

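Picture: the stick leans alone at about 28°, with its top on bearing -148° (ideal -149°), the mug upright and unmoved, and the gripper clear.

```bash
python3 -c "
from cell import ctrl
print(ctrl.finish_job())"
```

```text
the job is handed in; nothing more can be done
None
```

The stirring stick stands in the mug with its foot on the bottom, leaning on the rim opposite the handle; the mug is upright where it was, the gripper is clear, and the job was handed in after about 10 s of the 38 s allowed.

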